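# Hold the drive-belt tensioner back for a new belt

## Task

Make room for a new belt on the sewing-machine drive plate: first push the idler block by its yellow handle fully home along its slot, under the yellow bridge. Then push the blue sprung tensioner arm by its red post past its ratchet click and all the way back to its stop, and finish while still holding it there against the spring (the ratchet alone would let it spring part of the way back). Leave the thread cone, the jar and the snips where they are.

Things in the scene. Friction and masses are not known exactly. Their poses are not given: they have to be found in the camera images.
- plate: Fixed grey steel plate, 200 (x) x 400 (y) x 12 mm, on the bench. Origin: centre of its underside, at bench height, z up. Offsets below are in this plate frame. Place and yaw (within 0.4 rad) differ every time. A fixed steel pulley, radius 28 mm, top 58 mm high, stands at x -60, y -150 mm; a dark pawl guide, top 68 mm high, at x -65, y +170 mm.
- bridge (a point): Centre of the top of the fixed yellow bridge over the slot: 72 mm wide (x), 50 mm long (from plate y -140 to -190 mm), top 60 mm and underside 52 mm above the bench.
- idler_handle (a point): Centre of the top of the idler block's yellow round upright handle, diameter 16 mm, free from 34 to 100 mm above the bench, on the plate line x +35 mm. When home, its axis is at y -100 mm, 32 mm clear of the bridge.
- idler_block: Aluminium idler block in the slot, 40 mm wide, 100 mm long, top 34 mm above the bench. Origin: on the handle's axis, at bench height; the block reaches from 15 mm on the +y side of the handle to 85 mm on its -y side. A white roller on it (radius 16 mm, top 46 mm high, 60 mm from the handle on the -y side) passes under the bridge; the handle does not.
- idler (a joint): Travel of the idler block towards the plate's -y, m: 0 = handle axis at y 0; 0.100 = fully home against its end stop. It starts between 0 and 0.03, slides with about 3 N of friction and stays where it is left. Until it is moved home its handle stands in the swing of the blue arm.
- tensioner_pivot (a point): Centre of the tensioner arm's upright pivot, at plate x -30, y +100 mm, 57 mm above the bench. The hub around it has a radius of 19 mm, its top is at 68 mm.
- tensioner_post (a point): Centre of the top of the red upright post at the end of the blue arm: a round peg, diameter 16 mm, free from 64 to 112 mm above the bench, 135 mm from the pivot axis. It turns with the arm about the pivot.
- tensioner_arm: Blue sprung arm, a bar 18 mm wide, 50 to 64 mm above the bench, 155 mm long from the pivot, with a red post and a white wheel (radius 15 mm, top 77 mm high, 85 mm from the pivot). A 45 mm tail beyond the pivot works the ratchet. Origin: on the pivot axis at bench height; the bar runs along its -y axis and is pushed towards its +x axis. Axes agree with the plate's at rest.
- tensioner (a joint): Arm angle, rad: 0 = at rest, post at plate x -30, y -35 mm; grows anticlockwise from above as the post is pushed back (towards +x, then curving to +y), 0.70 at the fixed stop. Sprung: about 4.5 N at the post to start, 10 N at the stop, up to 5 N more as the pawl lifts. It clicks at about 0.49; let go after that, it springs back to about 0.48.
- pawl (a joint): Travel of the sprung brass ratchet pawl slider, in m: 0 = sprung fully out; it rises to about 0.008 as the tail passes and snaps back to 0 at the click. It works by itself, nothing needs to touch it.
- thread_cone: Bystander: loose green thread cone, radius 34 mm, 108 mm high, standing beside the plate's +y edge. Origin: centre of its base.
- bobbin_jar: Bystander: loose clear jar with a red cap, radius 30 mm, 75 mm high, standing beyond the plate's +x edge. Origin: centre of its base.
- snips: Bystander: loose hand snips with yellow handles lying flat on the bench beyond the plate's +x edge, about 200 mm long, 16 mm high. Origin: near the rivet, on the bench.

How it is judged:
By the outcome, as a careful person would: the job done as asked, in the order asked, and still so for the second after the job is handed in, while the arm keeps its last pose, push and grip.
It also fails if it takes over 51 s, if anything falls off the work surface, if the arm or the gripper's body presses on something with over 40 N, if the wrist force passes 120 N, or if a joint passes its speed limit or range.

## Robot

A 6-joint arm with a two-finger parallel gripper is mounted at the origin on the work surface. World frame = base frame: x ahead of the robot, y to its left, z up, the work surface at z = 0. Lengths are in mm, angles in rad, forces in N, time in s.
With the tool pointing down it reaches from about 325 to 850 mm from the base axis. Payload 15.5 kg.
Tool frame: the origin (TCP) lies midway between the tips of the shut fingers; the grasp point (between the pads) lies ctrl.grip_point_offset behind it (ctrl.grip_point_offset is the distance from the TCP to the grasp point, in mm); z points along the fingers, y is the line along which they close (so a half turn about z gives the same grasp; the last joint's range is limited). The gripper opens to 91 mm and grips with 3 to 60 N. Pads are 32 mm wide; open, the fingers measure 118 mm over their backs; the gripper's body (76 mm by 178 mm) begins 60 mm behind the grasp point.
Start: joints at [-1.29, 0.494, 1.345, -0, 1.302, -0.096], TCP at [229.968, -581.155, 213.915] pointing down, gripper open.
Joint ranges: [-2.91, 2.91], [-0.82, 2.16], [0.22, 2.67], [-1.22, 4.37], [0.12, 2.79], [-3.08, 3.08]. Speed limits (rad/s): [1.89, 1.89, 2.57, 3.01, 3.01, 3.01].

## Interface

Orientations are given as a unit quaternion [w, x, y, z].
In Python, from station import ctrl, viewer, sensors gives the robot as it stands (ctrl), with the cameras (viewer) and the readings (sensors).
- The arm moves only by the shell command python3 steer.py 'ROWS' [OPENING] [FORCE]. ROWS is a JSON list of rows, 1 to 12 of them, each of 4 numbers: dx, dy, dz in mm, then a turn about the tool's z in rad; each row is the pose to reach, as a shift and turn from the pose commanded when the command began, along the tool's axes at that moment; what a row does not reach only later rows make up. A row lasts 1/10 s, in which the tool goes at most 50 mm and 0.15 rad, less where a joint would pass 70% of its speed; a pose out of reach is approached as far as the arm can. OPENING is the finger opening in mm, set as the command begins (- or left out keeps the last). The fingers move at their own pace and stop on an object; FORCE is the grip in N (left out, the last holds). Time passes only in rows, so rows that do not move let the fingers close. It prints the time, the measured TCP pose, the force, the opening and the grip force at its end. Input that does not fit is refused with a message, and nothing moves.
- sensors.state(): the state, without advancing time (a new reading comes with each control period).
- viewer.grab_frame(name): name is "scene" or "top"; returns a dict with "image" (420x560x3 uint8, red, green, blue), "mtx" (3x3 intrinsics, pixels), "world_from_camera" (4x4, takes a point from camera to world coordinates). Camera axes: x right, y up, looking along -z (the intrinsics and any distortion apply to the point x, -y, -z); pixel columns grow to the right and rows downward; lengths in mm; the calibration is good to about 2 mm. A picture is of the moment at which its call begins. There is no depth.
- ctrl.hand_in(): hands the job in; it is judged then, once.
The state is a dict: "time_s": time; "qpos": joint angles; "qvel": joint speeds; "joint_efforts": joint torques, N m; "eef_pos": TCP position; "eef_rot": TCP orientation; "contact_force": force on the tool from outside, world axes, zero at the start; "torque": the same for the moment, N m; "opening": finger opening in mm; "grip_force": force on a finger pad.
Only numpy, scipy, OpenCV 4.12 (cv2) and the standard library are available. Lean on these libraries where they do the work, as an engineer would, in place of code of your own. Each camera call takes 0.05 s, during which the arm holds its last target. There are 200 camera calls.

## Working session

There is one attempt and no reset: what is moved stays moved. The work goes in short steps, Python scripts to look and compute and a shell command to move; the robot and the scene stay as the last step left them, time stands still between calls to the robot, and variables do not carry over. Pictures are saved under pics/ and viewed, at most 10 in all, crops included, and the job is handed in when it is done.

```bash
ls; mkdir -p pics; python3 - <<'E'
from station import ctrl, viewer, sensors
import cv2
for n in("scene","top"):
    f=viewer.grab_frame(n); cv2.imwrite(f"pics/{n}0.png",f["image"][:,:,::-1]); print(n,f["mtx"].round(1).tolist(),f["world_from_camera"].round(4).tolist(),[k for k in f])
print(sensors.state(),ctrl.grip_point_offset)
E
```

```text
pics
station.py
steer.py
scene [[408.1, 0.0, 273.4], [0.0, 408.1, 208.8], [0.0, 0.0, 1.0]] [[-0.6283, -0.4564, 0.63, 1191.0659], [0.7779, -0.3779, 0.502, 518.4381], [0.009, 0.8055, 0.5925, 592.8706], [0.0, 0.0, 0.0, 1.0]] ['image', 'mtx', 'world_from_camera']
top [[544.1, 0.0, 275.4], [0.0, 544.1, 207.5], [0.0, 0.0, 1.0]] [[-0.022, 0.996, -0.0864, 524.9577], [-0.9997, -0.0208, 0.0143, 94.1388], [0.0124, 0.0867, 0.9962, 1160.729], [0.0, 0.0, 0.0, 1.0]] ['image', 'mtx', 'world_from_camera']
{'time_s': 0.1, 'qpos': array([-1.28953648e+00,  4.94119829e-01,  1.34605594e+00, -1.18215335e-05,
        1.30250296e+00, -9.55193872e-02]), 'qvel': array([-9.08731128e-04, -2.26226237e-03, -1.68732981e-03,  3.26715939e-04,
       -9.48774036e-04, -6.08038483e-05]), 'joint_efforts': array([ 1.70584379e-03, -8.80238485e+01, -3.82542729e+01,  7.06282980e-02,
        4.82625165e-02, -3.08142717e-05]), 'eef_pos': array([ 229.84866598, -580.83844559,  213.40313315]), 'eef_rot': array([-5.40167450e-04,  9.82306658e-01,  1.87278765e-01, -5.60333179e-05]), 'contact_force': array([0.2163732 , 0.22314511, 0.03050865]), 'torque': array([ 0.02240977,  0.00823944, -0.01147051]), 'grip_force': 0.0, 'opening': 91.15144259767341} 18.8
```

View pics/scene0.png

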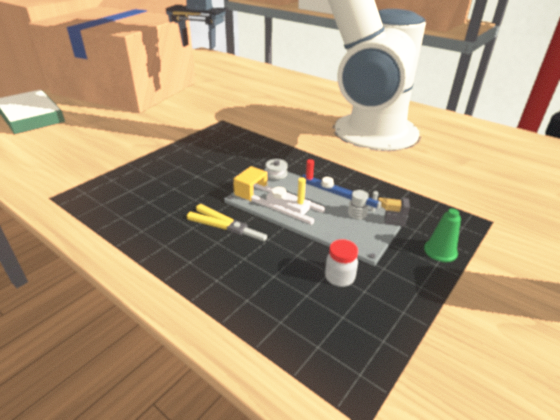

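View pics/top0.png

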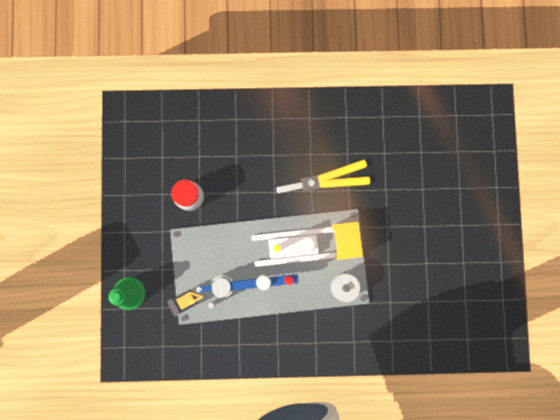

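The scene view shows the red post top at about (310,161) and the yellow handle top at about (301,180). In the top view they are at about (289,281) and (278,248). The plate corners in the top view are near (171,230), (357,210), (368,303) and (181,324).

```bash
python3 - <<'E'
import cv2,numpy as np
a=cv2.imread("pics/top0.png")[205:330,165:375]; b=cv2.imread("pics/scene0.png")[145:225,225:365]
a=cv2.resize(a[20:95,70:210],None,fx=5,fy=5,interpolation=cv2.INTER_CUBIC)  # origin (235,225)
cv2.imwrite("pics/ta.png",a)
b=cv2.resize(b[5:70,5:140],None,fx=5,fy=5,interpolation=cv2.INTER_CUBIC)  # origin (230,150)
h=max(a.shape[1],b.shape[1]); b2=np.zeros((b.shape[0],h,3),np.uint8); a2=np.zeros((a.shape[0],h,3),np.uint8)
a2[:,:a.shape[1]]=a;b2[:,:b.shape[1]]=b
c=np.vstack([a2,b2]);c=c[:]; print(a.shape,b.shape)
cv2.imwrite("pics/comb.png",cv2.resize(c,None,fx=.8,fy=.8))
E
```

```text
(375, 700, 3) (325, 675, 3)
```

View pics/comb.png

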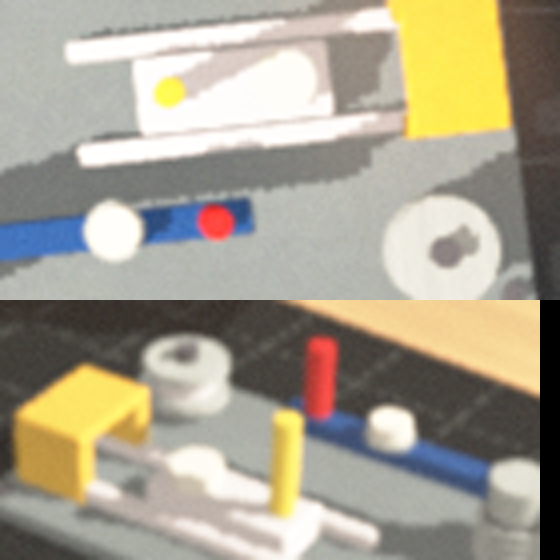

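The combined crop shows the handle top at top-view (277.5,247.8) and scene (302,179). The post top is at top-view (289,280.3) and scene (310.5,160.8), and the pulley is at top-view (345.3,287.8). The handle is near joint 0, and the post sits beside it.

```bash
cat > geo.py <<'E'
import numpy as np
from scipy.optimize import least_squares
CAM={"scene":(np.array([[408.1,0,273.4],[0,408.1,208.8],[0,0,1]]),np.array([[-0.6283,-0.4564,0.63,1191.0659],[0.7779,-0.3779,0.502,518.4381],[0.009,0.8055,0.5925,592.8706],[0,0,0,1]])),
"top":(np.array([[544.1,0,275.4],[0,544.1,207.5],[0,0,1]]),np.array([[-0.022,0.996,-0.0864,524.9577],[-0.9997,-0.0208,0.0143,94.1388],[0.0124,0.0867,0.9962,1160.729],[0,0,0,1]]))}
def proj(n,p):
    K,T=CAM[n]; c=T[:3,:3].T@(np.asarray(p,float)-T[:3,3]); c=K@(c*[1,-1,-1]); return c[:2]/c[2]
def tri(d): return least_squares(lambda p:np.concatenate([proj(n,p)-uv for n,uv in d.items()]),[450,-50,60.])
def plate2w(q,p):
    x,y,a=q; c,s=np.cos(a),np.sin(a); return np.array([x+c*p[0]-s*p[1],y+s*p[0]+c*p[1],p[2]])
E
python3 - <<'E'
from geo import *
for nm,d in dict(handle={"top":(277.5,247.8),"scene":(302,179)},post={"top":(289,280.3),"scene":(310.5,160.8)}).items():
    r=tri(d); print(nm,r.x.round(1),r.fun.round(2))
# correspondences
O=[("top",(100,200,12),(171,230)),("top",(100,-200,12),(357,210)),("top",(-100,-200,12),(368,303)),("top",(-100,200,12),(181,324)),
("top",(-60,-150,58),(345.3,287.8)),("top",(-30,100,68),(221.5,288)),("top",(-30,-35,112),(289,280.3)),("scene",(-30,-35,112),(310.5,160.8)),("scene",(-60,-150,58),(276.8,165))]
f=lambda q:np.concatenate([proj(n,plate2w(q,p))-uv for n,p,uv in O])
r=least_squares(f,[450,-20,0],loss='soft_l1'); q=r.x; print(q.round(3)); print(f(q).reshape(-1,2).round(1).tolist())
for p in [(35,0,100),(35,-100,100),(-30,-35,112),(-30,100,57),(35,-165,60)]: print(p,plate2w(q,p).round(1))
E
cat >> geo.py <<'E'
Q=(501.24,94.13,0.089)
def go(p,th=0,Q=Q):
    "tool-axis shift and turn to reach plate point p, tool x at plate angle th"
    from station import ctrl, viewer, sensors
    from scipy.spatial.transform import Rotation as R
    s=sensors.state(); w,x,y,z=s["eef_rot"]; M=R.from_quat([x,y,z,w]).as_matrix()
    d=M.T@(plate2w(Q,p)-s["eef_pos"]); a=np.arctan2(M[1,0],M[0,0])
    print(d.round(1), "turn",round(a-(Q[2]+th),3), "F",s["contact_force"].round(1),"t",s["time_s"])
E
python3 -c "
from geo import *
go((35,17,150));go((35,17,60))"
```

```text
[ 539.1 -534.1   64. ] turn 0.288 F [0.2 0.2 0. ] t 0.1
[ 539.1 -534.   154. ] turn 0.288 F [0.2 0.2 0. ] t 0.1
```

```bash
python3 steer.py '[[35, -35, 0, 0], [70, -70, 0, 0.1], [105, -105, 0, 0.2], [140, -140, 0, 0.288], [175, -175, 0, 0.288], [210, -210, 0, 0.288], [245, -245, 0, 0.288], [280, -280, 0, 0.288], [315, -315, 0, 0.288], [350, -350, 0, 0.288], [385, -385, 0, 0.288], [385, -385, 0, 0.288]]' 0 20
python3 -c "
from geo import *
go((35,17,150));go((35,17,60))"
```

```text
time_s: 1.3
eef_pos: [447.6, -76.6, 213.8]
eef_rot: [-0.001, 0.999, 0.047, 0.0]
contact_force: [-0.8, -0.2, -1.0]
opening: 0.5
grip_force: 0.0
[ 104.5 -181.6   64.1] turn 0.005 F [-0.8 -0.2 -1. ] t 1.3
[ 104.5 -181.5  154.1] turn 0.005 F [-0.8 -0.2 -1. ] t 1.3
```

```bash
python3 steer.py '[[25, -42, 0, 0], [50, -84, 0, 0.005], [75, -126, 20, 0.005], [95, -165, 40, 0.005], [104.5, -181.5, 75, 0.005], [104.5, -181.5, 115, 0.005], [104.5, -181.5, 145, 0.005], [104.5, -181.5, 154, 0.005], [104.5, -181.5, 154, 0.005], [104.5, -181.5, 154, 0.005]]'
python3 - <<'E'
from geo import *
import cv2
from station import ctrl, viewer, sensors
go((35,17,60)); go((35,-78,60))
a=viewer.grab_frame("scene")["image"][100:260,180:440,::-1]
cv2.imwrite("pics/s1.png",cv2.resize(a,None,fx=3,fy=3))
E
```

```text
time_s: 2.3
eef_pos: [535.1, 108.3, 61.1]
eef_rot: [-0.0, 0.999, 0.042, 0.001]
contact_force: [0.5, -0.1, -0.2]
opening: 0.7
grip_force: 0.0
[ 0.  -5.9  1.1] turn -0.006 F [ 0.5 -0.1 -0.2] t 2.3
[ 0.6 89.1  1.1] turn -0.006 F [ 0.5 -0.1 -0.2] t 2.3
```

View pics/s1.png

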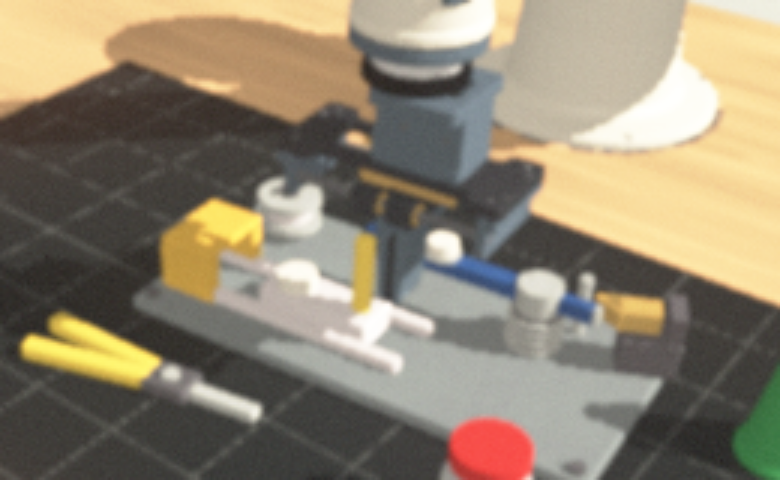

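The shut fingers (about 405,250 in the crop) stand just on the +y side of the yellow handle (365,270), clear of the arm. Now the push.

```bash
python3 steer.py '[[0, 10, 0, 0], [0, 20, 0, 0], [0, 30, 0, 0], [0, 40, 0, 0], [0, 50, 0, 0], [0, 60, 0, 0], [0, 70, 0, 0], [0, 75, 0, 0], [0, 80, 0, 0], [0, 80, 0, 0]]'
python3 -c "
from geo import *
go((35,-78,60))"
```

```text
time_s: 3.35
eef_pos: [540.8, 28.2, 59.8]
eef_rot: [0.0, 0.999, 0.042, -0.0]
contact_force: [-0.6, -0.8, 0.6]
opening: 0.3
grip_force: 0.0
[ 1.5  8.8 -0.2] turn -0.006 F [-0.6 -0.8  0.6] t 3.35
```

```bash
python3 steer.py '[[0, 3, 0, 0], [0, 6, 0, 0], [0, 8, 0, 0], [0, 10, 0, 0], [0, 12, 0, 0], [0, 12, 0, 0]]'
python3 - <<'E'
from geo import *
import cv2
from station import ctrl, viewer, sensors
go((35,-78,60))
a=viewer.grab_frame("scene")["image"][100:260,180:440,::-1]
cv2.imwrite("pics/s2.png",cv2.resize(a,None,fx=3,fy=3))
E
```

```text
time_s: 3.95
eef_pos: [541.8, 16.8, 59.8]
eef_rot: [-0.0, 0.999, 0.042, -0.0]
contact_force: [-0.9, 2.8, -1.4]
opening: 0.1
grip_force: 1.6
[ 1.5 -2.6 -0.2] turn -0.005 F [-0.9  2.8 -1.4] t 3.95
```

View pics/s2.png

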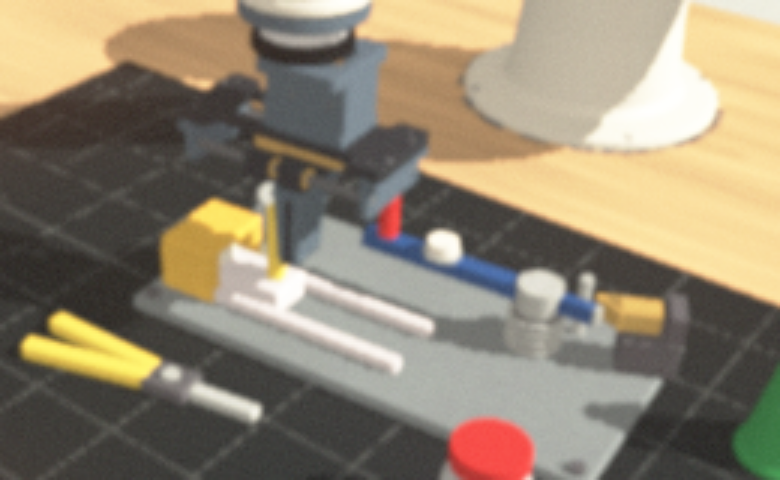

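The block is near the bridge, with the handle at about (275,235) in the crop and the fingers directly behind it. The force is still only sliding friction, so I'll push on.

```bash
for i in 1 ; do python3 steer.py '[[0, 1, 0, 0], [0, 2, 0, 0], [0, 3, 0, 0], [0, 3, 0, 0]]'; done
```

```text
time_s: 4.4
eef_pos: [541.8, 15.9, 59.8]
eef_rot: [-0.001, 0.999, 0.042, -0.0]
contact_force: [-0.6, 25.1, 0.2]
opening: 0.4
grip_force: 12.5
```

```bash
python3 steer.py '[[0, 1, 0, 0], [0, 2, 0, 0], [0, 3, 0, 0], [0, 3, 0, 0]]'
```

```text
time_s: 4.8
eef_pos: [541.7, 15.2, 59.8]
eef_rot: [-0.003, 0.999, 0.042, -0.0]
contact_force: [-1.1, 50.2, 1.7]
opening: 0.9
grip_force: 25.2
```

```bash
python3 steer.py '[[0, -10, 0, 0], [0, -25, -10, 0], [0, -25, -50, 0], [0, -25, -90, 0], [0, -25, -90, 0], [0, -25, -90, 0]]'
python3 - <<'E'
from geo import *
import cv2
from station import ctrl, viewer, sensors
go((-68,-35,140)); go((-68,-35,84))
E
```

```text
time_s: 5.4
eef_pos: [541.0, 36.0, 151.4]
eef_rot: [0.0, 0.999, 0.042, 0.001]
contact_force: [-0.1, -0.1, -0.4]
opening: 0.3
grip_force: 0.0
[-102.6  -25.9   11.1] turn -0.005 F [-0.1 -0.1 -0.4] t 5.4
[-102.8  -26.    67.1] turn -0.005 F [-0.1 -0.1 -0.4] t 5.4
```

```bash
python3 steer.py '[[-35, -9, 0, 0], [-70, -18, 0, 0], [-102.6, -26, 0, 0], [-102.6, -26, 10, 0], [-102.6, -26, 40, 0], [-102.6, -26, 67, 0], [-102.6, -26, 67, 0], [-102.6, -26, 67, 0]]'
python3 - <<'E'
from geo import *
import cv2
from station import ctrl, viewer, sensors
go((-68,-35,84))
P=lambda t,r=135:np.array([-30+r*np.sin(t),100-r*np.cos(t)])
for n in("top","scene"):
    f=viewer.grab_frame(n)["image"][:,:,::-1]; cv2.imwrite(f"pics/{n}3.png",f)
a=cv2.imread("pics/top3.png")[205:330,165:375];b=cv2.imread("pics/scene3.png")[120:245,200:410]
cv2.imwrite("pics/c3.png",cv2.resize(np.vstack([a,b]),None,fx=2.4,fy=2.4,interpolation=cv2.INTER_CUBIC))
E
```

```text
time_s: 6.2
eef_pos: [435.6, 53.1, 82.8]
eef_rot: [-0.0, 0.999, 0.042, -0.001]
contact_force: [0.7, -0.3, 0.0]
opening: 0.4
grip_force: 0.0
[ 1.  -0.  -1.2] turn -0.005 F [ 0.7 -0.3  0. ] t 6.2
```

View pics/c3.png

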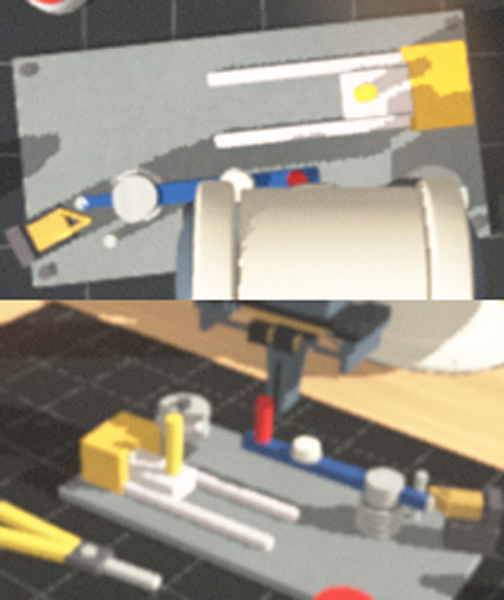

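The block is home at the bridge: handle top at crop (367,92) from above and (174,415) in the scene half. The fingers stand behind the red post on its -x side. Next I check the home position numerically and compute the arc.

```bash
python3 - <<'E'
from geo import *
r=tri({"top":(317.9,243.3),"scene":(272.5,167.9)}); print(r.x.round(1),r.fun.round(1), plate2w(Q,(35,-100,100)).round(1))
for t in (0,.1,.2,.3,.4,.5,.6,.7,.74):
  for o in (24,):
    p=(-30+135*np.sin(t)-o*np.cos(t),100-135*np.cos(t)-o*np.sin(t),84); print(t,end=' ');go(p,t)
E
```

```text
[544.9  -1.6 102.2] [-0.2  0.2 -0.4 -0. ] [545.   -2.4 100. ]
0 [14.1 -0.2 -0.3] turn -0.005 F [ 0.3 -0.1  0.1] t 6.3
0.1 [27.7  1.4 -0.3] turn -0.105 F [ 0.3 -0.1  0.1] t 6.3
0.2 [41.4  1.7 -0.3] turn -0.205 F [ 0.3 -0.1  0.1] t 6.3
0.3 [55.1  0.6 -0.3] turn -0.305 F [ 0.3 -0.1  0.1] t 6.3
0.4 [68.5 -1.8 -0.2] turn -0.405 F [ 0.3 -0.1  0.1] t 6.3
0.5 [81.7 -5.6 -0.2] turn -0.505 F [ 0.3 -0.1  0.1] t 6.3
0.6 [ 94.5 -10.7  -0.2] turn -0.605 F [ 0.3 -0.1  0.1] t 6.3
0.7 [106.6 -17.   -0.2] turn -0.705 F [ 0.3 -0.1  0.1] t 6.3
0.74 [111.3 -19.8  -0.2] turn -0.745 F [ 0.3 -0.1  0.1] t 6.3
```

The idler is home, within about 1 mm. Now I follow the arc, slowly.

```bash
python3 steer.py '[[7, 0, 0, 0], [14, 0, 0, 0], [21, 0.6, 0, -0.05], [28, 1.4, 0, -0.1], [35, 1.6, 0, -0.15], [41.5, 1.7, 0, -0.2], [48, 1.2, 0, -0.25], [55, 0.6, 0, -0.3], [62, -0.6, 0, -0.35], [68.5, -1.8, 0, -0.4], [68.5, -1.8, 0, -0.4]]'
python3 - <<'E'
from geo import *
for t in (.4,.5,.6,.7,.74,.78):
    o=24;p=(-30+135*np.sin(t)-o*np.cos(t),100-135*np.cos(t)-o*np.sin(t),84); print(t,end=' ');go(p,t)
E
```

```text
time_s: 7.4
eef_pos: [505.0, 60.3, 83.3]
eef_rot: [0.0, 0.971, 0.241, 0.0]
contact_force: [-2.9, -4.9, 2.2]
opening: 0.6
grip_force: 3.3
0.4 [-0.2 -0.4 -0.7] turn -0.003 F [-2.9 -4.9  2.2] t 7.4
0.5 [13.4  1.3 -0.7] turn -0.103 F [-2.9 -4.9  2.2] t 7.4
0.6 [27.1  1.6 -0.7] turn -0.203 F [-2.9 -4.9  2.2] t 7.4
0.7 [40.8  0.5 -0.7] turn -0.303 F [-2.9 -4.9  2.2] t 7.4
0.74 [46.2 -0.3 -0.7] turn -0.343 F [-2.9 -4.9  2.2] t 7.4
0.78 [51.6 -1.3 -0.7] turn -0.383 F [-2.9 -4.9  2.2] t 7.4
```

```bash
python3 steer.py '[[7, 0.7, 0, -0.05], [13.5, 1.3, 0, -0.1], [20, 1.5, 0, -0.15], [27, 1.6, 0, -0.2], [27, 1.6, 0, -0.2]]'
python3 - <<'E'
from geo import *
import cv2
from station import ctrl, viewer, sensors
for t in (.6,.7,.74,.78):
    o=24;p=(-30+135*np.sin(t)-o*np.cos(t),100-135*np.cos(t)-o*np.sin(t),84); print(t,end=' ');go(p,t)
for n in("top","scene"):
    f=viewer.grab_frame(n)["image"][:,:,::-1]; cv2.imwrite(f"pics/{n}4.png",f)
a=cv2.imread("pics/top4.png")[205:330,165:375];b=cv2.imread("pics/scene4.png")[120:245,200:410]
cv2.imwrite("pics/c4.png",cv2.resize(np.vstack([a,b]),None,fx=2.4,fy=2.4,interpolation=cv2.INTER_CUBIC))
E
```

```text
time_s: 7.9
eef_pos: [529.9, 71.2, 83.4]
eef_rot: [0.001, 0.942, 0.336, 0.0]
contact_force: [-1.7, -11.1, 3.8]
opening: 0.7
grip_force: 5.8
0.6 [ 0.2 -0.4 -0.6] turn -0.003 F [ -1.7 -11.1   3.8] t 7.9
0.7 [13.8  1.3 -0.6] turn -0.103 F [ -1.7 -11.1   3.8] t 7.9
0.74 [19.2  1.6 -0.6] turn -0.143 F [ -1.7 -11.1   3.8] t 7.9
0.78 [24.7  1.6 -0.6] turn -0.183 F [ -1.7 -11.1   3.8] t 7.9
```

View pics/c4.png

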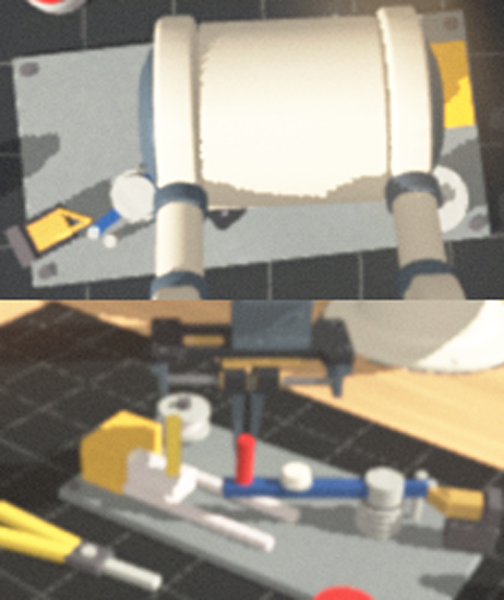

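The post (crop (246,437)) is being pushed by the finger edges and the arm has swung well round. Estimating its angle from the scene view, then going on.

```bash
cat >> geo.py <<'E'
def ang(uv):
    for t in np.arange(0,.85,.05): print(round(t,2),proj("scene",plate2w(Q,(-30+135*np.sin(t),100-135*np.cos(t),112))).round(1)-uv, end='; ')
E
python3 -c "
from geo import *
ang((302.4,177.5))"
python3 steer.py '[[5, 0.6, 0, -0.05], [10, 1, 0, -0.1], [14, 1.3, 0, -0.1], [14, 1.3, 0, -0.1]]'
python3 steer.py '[[1.5, 0, 0, 0], [3, 0, 0, 0], [3, 0, 0, 0]]'
```

```text
0.0 [  7.5 -16.9]; 0.05 [  6.2 -15.7]; 0.1 [  4.9 -14.4]; 0.15 [  3.8 -13.1]; 0.2 [  2.8 -11.8]; 0.25 [  1.9 -10.4]; 0.3 [ 1.2 -9. ]; 0.35 [ 0.6 -7.6]; 0.4 [ 0.1 -6.1]; 0.45 [-0.2 -4.5]; 0.5 [-0.4 -3. ]; 0.55 [-0.4 -1.4]; 0.6 [-0.3  0.2]; 0.65 [0.  1.8]; 0.7 [0.4 3.5]; 0.75 [1.  5.1]; 0.8 [1.8 6.8]; time_s: 8.4
eef_pos: [541.7, 78.7, 83.5]
eef_rot: [0.001, 0.924, 0.382, 0.0]
contact_force: [-0.1, -13.4, 2.0]
opening: 0.4
grip_force: 6.5
time_s: 8.7
eef_pos: [542.6, 79.5, 83.4]
eef_rot: [0.001, 0.924, 0.382, -0.001]
contact_force: [-5.3, -24.9, 7.5]
opening: 0.5
grip_force: 12.4
```

```bash
python3 steer.py '[[1, 0, 0, 0], [1, 0, 0, 0], [1, 0, 0, 0], [1, 0, 0, 0]]'
python3 - <<'E'
from geo import *
import cv2
from station import ctrl, viewer, sensors
f=viewer.grab_frame("scene")["image"][:,:,::-1]
cv2.imwrite("pics/s5.png",cv2.resize(f[120:260,200:410],None,fx=3.6,fy=3.6,interpolation=cv2.INTER_CUBIC))
go((0,0,84),.7)
E
```

```text
time_s: 9.1
eef_pos: [542.7, 79.8, 83.4]
eef_rot: [0.001, 0.924, 0.382, -0.002]
contact_force: [-8.8, -29.3, 9.7]
opening: 0.6
grip_force: 14.9
[-19.2 -39.5  -0.6] turn -0.005 F [ -7.6 -29.3   8.6] t 9.15
```

View pics/s5.png

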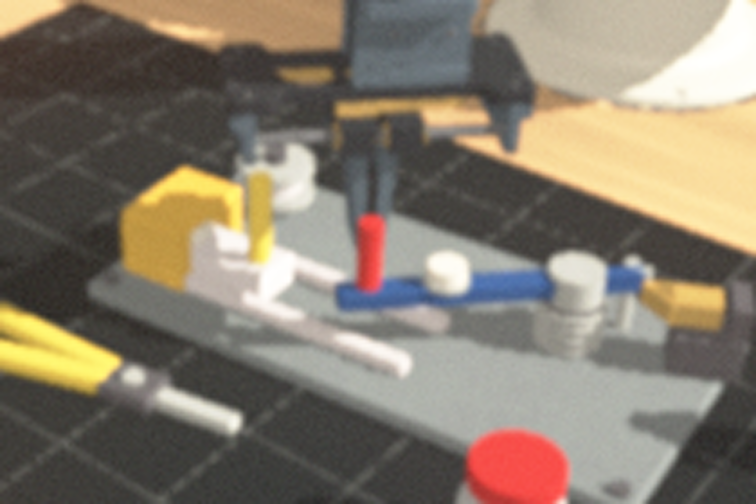

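The post top is at crop (371,219), full-frame (303,180.8), which gives about 0.70 rad. The motion has stopped and the force has risen to about 31 N, so it is at the stop. The handle is still home and the bystanders in view haven't moved.

```bash
python3 -c "
from station import ctrl, viewer, sensors
print(ctrl.hand_in())"
```

```text
the job is handed in; nothing more can be done
None
```

The job is handed in: the idler block is fully home under the bridge, and the arm is still holding the tensioner against its stop (about 0.70 rad, about 30 N) at about 9 s; the cone, jar and snips were never touched.

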